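# Load the filter cell and unlatch the collimation cassette

### The arm

A 6-joint arm with a two-finger parallel gripper is mounted at the origin on the work surface. World frame = base frame: x ahead of the robot, y to its left, z up, the work surface at z = 0. Lengths are in m, angles in rad, forces in N, time in s.
With the tool pointing down it reaches from about 0.35 to 0.775 m from the base axis. Payload 5.5 kg.
Tool frame: the origin (TCP) lies at the very end of the fingers, on their centre line; the grasp point (between the pads) lies 19 mm behind it; z points along the fingers, y is the line along which they close (so a half turn about z gives the same grasp; the last joint's range is limited). The gripper opens to 85 mm and grips with 20 to 120 N. Pads are 22 mm wide; open, the fingers measure 114 mm over their backs; the gripper's body (76 mm by 85 mm) begins 54 mm behind the grasp point. The pads swing forward as they close: fully open they stand 13 mm farther back than shut.
Start: joints at [1.154, 0.313, 0.046, 1.304, 0, 1.431], TCP at [0.157, 0.553, 0.231] pointing down, gripper open.
Joint ranges: [-2.76, 2.76], [-0.86, 1.69], [-1.03, 1.26], [-2.2, 2.34], [-1.47, 1.5], [-3.14, 3.14]. Speed limits (rad/s): [2.57, 2.57, 3.14, 3.14, 3.14, 3.14].

### API

Orientations are given as a unit quaternion [w, x, y, z].
In Python, from workcell import env, cams, ticket, spotter gives the robot as it stands.
- The arm moves only by the tool jog_arm, never from a script. Its argument "increments" is a list that holds one entry, the list of rows, each a list of 7 numbers: the shift along the tool's x, y, z in units of 0.25 m (1.0 is 0.25 m), then the turn, a rotation vector about the tool's x, y, z in units of 180 degrees (1.0 is 180 degrees), then the closure in counts, from 0 (fully open) to 255 (shut). A call has 1 to 20 rows; each row shifts and turns the commanded pose from where the row before left it, along the tool's axes as they then stand; what a row does not reach is not made up. A row lasts 1/10 s, in which the tool goes at most 50 mm and 8.59 degrees, less where a joint would pass 70% of its speed; a pose out of reach is approached as far as the arm can. A call with a number of a shift or a turn outside -1 to 1 is refused whole. A call with a gripper value outside its range is refused whole. The fingers move at their own pace and stop on an object; "force" is the grip in N (left out, the last holds). Time passes only in rows, so rows that do not move let the fingers close. It gives the time, the measured TCP pose, the force, the opening and the grip force at its end, in the units of the state.
- env.get_state(): the state, without advancing time (a new reading comes with each control period).
- cams.read_camera(name): name is "scene" or "top" or "wrist"; returns a dict with "pixels" (420x560x3 uint8, red, green, blue), "fx", "fy", "cx", "cy" (pixels), "xyz" and "attitude" of the camera in the world; the wrist camera has in their place "mount" (4x4, takes a point from camera to tool coordinates, whose origin is the TCP and whose axes are the flange's). Camera axes: x right, y down, z forward; pixel columns grow to the right and rows downward; lengths in m; the calibration is good to about 2 mm. The wrist camera is an equidistant fisheye: a pixel r from the principal point sees the ray r / f radians off the axis. A picture is of the moment at which its call begins: read the wrist's pose just before it. There is no depth.
- ticket.hand_in(): hands the job in; it is judged then, once.
Trained networks look in the newest picture that a camera, given by its name, has taken for a name from the list of things; names that differ only in an ending like _2 or _b are one class to them, and where a whole thing is asked for, a point or a joint stands for the part that bears it (a point fixed in the world has none). Each returns a list of dicts, best first, with "conf" (0 to 1); they miss things now and then, are a little off and sometimes report something else, mostly with a low value. They report only what shows in the picture. A call takes as long as a camera call. They do not tell look-alikes from the thing itself.
- spotter.find_in(target, camera): "uv" ([column, row] in pixels, amid what is visible of it).
- spotter.cut_out(target, camera): "region" (420x560 bool, what is visible of it) and "uv" ([column, row] in pixels, amid what is visible of it).
- spotter.landmark_of(target, camera): "uv" ([column, row] in pixels: a listed point, or the origin of a listed thing).
The state is a dict: "clock": time; "joint_pos": joint angles; "qvel": joint speeds; "tau": joint torques, N m; "tcp_pos": TCP position; "orientation": TCP orientation; "wrist_force": force on the tool from outside, world axes, zero at the start; "ft_torque": the same for the moment, N m; "finger_gap": finger opening in m; "grip_force": force on a finger pad.
Only numpy, scipy, OpenCV 4.12 (cv2) and the standard library are available. Lean on these libraries where they do the work, as an engineer would, in place of code of your own. Each camera call takes 0.05 s, during which the arm holds its last target. There are 200 camera calls.

### The job

Set the small filter cell flat and centred on the round seat on top of the cassette that is latched into the dock on the mirror cell, and let go of it. Then pinch the cassette's two opposed side catches together and lift it level out of the dock, filter cell still on its seat, to about 10 cm above where it sat. Finish while holding it still up there with the catches pinched (do not put it down or let go), and leave everything else on the shelf where it is.

Things in the scene. Friction and masses are not known exactly. Their poses are not given: they have to be found in the camera images.
- filter: the small filter cell: a black flat disc 36 mm in diameter and 16 mm high with purple glass in its top, lying on the shelf at the start, 30 g or so; origin at the centre of its underside, z up through the glass. The other, wider disc is not the one
- cassette: aluminium cassette latched in the dock. Block 50 mm (its x) by 38 mm (its y) by 40 mm high, a round seat pad 36 mm wide and 6 mm high on top; about 0.2 kg. Origin at the centre of its underside, 60 mm above the shelf when docked; z up. Catches on its +y and -y sides; unless both are pressed in, teeth under the dock's lips keep it from lifting
- seat (a point): the centre of the top of the cassette's round seat pad, 46 mm above the cassette's underside, axes as the cassette's. The seat is flat, without a rim, and as wide as the small filter cell; the catches end 2 mm below it
- catch_a_pad (a point): middle of the outer face of the steel catch on the cassette's +y side, 34 mm above the cassette's underside; axes as the cassette's. Each catch is an upright plate 24 mm wide (along x), graspable from 18 to 44 mm above the cassette's underside; over their outer faces the two measure 60 mm free, 48 mm fully pressed
- catch_b_pad (a point): the same point on the opposite catch, on the cassette's -y side
- catch_a (a joint): travel of the +y catch: 0 sprung out (latched), 0.006 m fully pressed in towards the cassette; free of the dock from about 0.004 m. The spring needs 6.4 N to start and 11.2 N at full press
- catch_b (a joint): travel of the -y catch, alike
- turntable: aluminium turntable 240 mm wide, 30 mm high, carrying the black mirror cell (170 mm wide, top 60 mm above the shelf) and the dock; dock walls rise to 78 mm above the shelf, 42 mm out along y, 31 mm along x, free room above. Spins lightly about its fixed upright axis (0.03 N m friction), the cassette with it. Origin on the axis at shelf level, axes as the docked cassette's
- wide_filter: bystander: a wider filter cell, a black disc 54 mm in diameter and 16 mm high with purple glass, on the shelf; origin at the centre of its underside
- cup: bystander: white ceramic tray cup, 72 mm in diameter, 45 mm high; origin at the centre of its underside
- eyepiece: bystander: black eyepiece standing on its narrow barrel, 52 mm in diameter, 70 mm high; origin at the centre of its underside
- barlow: bystander: chrome Barlow standing upright, 40 mm in diameter, 95 mm high; origin at the centre of its underside
- driver: bystander: screwdriver 170 mm long lying on the shelf
- dust_cap: bystander: black dust cap 90 mm in diameter with a knob, 28 mm high; origin at the centre of its underside
Things that resemble listed ones, but are neither listed nor needed, are in the scene too. What is shaped like the cassette but turquoise is not meant.

How it is judged:
On the way, in this order (a step that is already met when the one before it is completed fails the run):
1. the small filter cell stands flat and centred on the seat of the latched cassette, let go (z of filter in the frame of seat between -0.003 and 0.003 m and x of filter in the frame of seat between -0.005 and 0.005 m and y of filter in the frame of seat between -0.005 and 0.005 m and angle between the z axis of filter and the z axis of cassette, either way round below 0.1 rad and z of cassette in the frame of turntable below 0.066 m and contact force between the fingers and filter below 0.1 N), for 0.2 s.
2. both catches are pinched in while the cassette is still in its dock (z of cassette in the frame of turntable below 0.066 m and value of joint each of catch_a, catch_b above 0.004 m), for 0.1 s.
At the end, for the whole second after the job is handed in: Cassette held by both catches (each in over 4 mm, with over 3 N), underside over 60 mm above the dock floor, clear of the dock, within 0.17 rad of level, still; small filter cell flat on the seat within 7 mm of centre along each axis (5 mm when set down), untouched by the fingers (z of filter in the frame of seat between -0.003 and 0.003 m and x of filter in the frame of seat between -0.007 and 0.007 m and y of filter in the frame of seat between -0.007 and 0.007 m and angle between the z axis of filter and the z axis of cassette, either way round below 0.1 rad and z of cassette in the frame of turntable above 0.12 m and value of joint each of catch_a, catch_b above 0.004 m and contact force between the fingers and catch_a above 3 N and contact force between the fingers and catch_b above 3 N and contact force between the fingers and filter below 0.1 N and contact force between cassette and turntable below 0.1 N and angle between cassette's own z axis and vertical below 0.17 rad and linear speed of cassette below 0.02 m/s); the arm keeps its last pose, push and grip.
It fails at once if a bystander is moved by more than 30 mm (distance of any of wide_filter, cup, eyepiece, barlow, driver, dust_cap from where it was at the start of the episode above 0.03 m).
It also fails if it takes over 51 s, if anything falls off the work surface, if the arm or the gripper's body presses on something with over 40 N, if the wrist force passes 120 N, or if a joint passes its speed limit or range.

## Working session

There is one attempt and no reset: what is moved stays moved. The work goes in short steps, Python scripts to look and compute and a tool call to move; the robot and the scene stay as the last step left them, time stands still between calls to the robot, and variables do not carry over. Pictures are saved under pics/ and viewed, at most 10 in all, crops included, and the job is handed in when it is done.

Besides the shell and the picture viewer there is one more tool, called after "Emit:" as name(argument=value, ...) on one line, values as JSON. jog_arm: Moves the arm, as the interface text tells. Shifts and turns lie within -1 to 1; 1 stands for 0.25 m of shift or 180 degrees of turn. Its arguments: {"type":"object","properties":{"increments":{"type":"array"},"force":{"type":"number"}},"required":["increments"]}

```bash
mkdir -p pics; ls; cat > h.py <<'E'
import numpy as np, cv2
from scipy.spatial.transform import Rotation as R
from workcell import env, cams, ticket, spotter
def q2R(q): return R.from_quat([q[1],q[2],q[3],q[0]]).as_matrix()
def ray(c,uv,st=None):
    u,v=uv
    if 'mount' in c:
        d=np.array([(u-c['cx'])/c['fx'],(v-c['cy'])/c['fy']]); r=np.hypot(*d)
        k=np.sin(r)/r if r>1e-9 else 1
        d=np.array([d[0]*k,d[1]*k,np.cos(r)])
        M=np.array(c['mount']); T=q2R(st['orientation'])
        return np.array(st['tcp_pos'])+T@M[:3,3], T@M[:3,:3]@d
    d=np.array([(u-c['cx'])/c['fx'],(v-c['cy'])/c['fy'],1.])
    return np.array(c['xyz']), q2R(c['attitude'])@d
def at(c,uv,z,st=None):
    o,d=ray(c,uv,st); return o+d*(z-o[2])/d[2]
def snap(cam,name=None):
    st=env.get_state(); c=cams.read_camera(cam)
    if name: cv2.imwrite('pics/'+name,c['pixels'][:,:,::-1])
    return st,c
E
python3 - <<'E'
from h import *
ims=[]
for cam in ['top','scene']:
    st,c=snap(cam,cam+'0.png'); print(cam,{k:v for k,v in c.items() if k!='pixels'})
    for t,z in [('filter',0.0),('seat',.106),('cassette',.06),('catch_a_pad',.094),('turntable',0),('wide_filter',0),('cup',0),('eyepiece',0),('barlow',0),('dust_cap',0),('driver',0.01)]:
        for r in spotter.landmark_of(t,cam)[:4]:
            print(t,round(r['conf'],2),np.round(r['uv'],1),np.round(at(c,r['uv'],z),4))
print(st)
E
```

```text
pics
top {'fx': 386.5455133762162, 'fy': 386.5455133762162, 'cx': 278.0150037207511, 'cy': 210.355714690804, 'xyz': array([0.42212899, 0.02029042, 1.18892708]), 'attitude': array([-0.04759072,  0.70991927, -0.70101524,  0.04824305])}
filter 0.51 [375.2 256.3] [ 0.4465 -0.2785  0.    ]
seat 0.82 [259.8 287.4] [0.3553 0.0677 0.106 ]
seat 0.81 [315.7 288.8] [ 0.3534 -0.0862  0.106 ]
seat 0.77 [300.1 202.6] [ 0.5929 -0.0421  0.106 ]
seat 0.7 [294.8 129.2] [ 0.809  -0.0257  0.106 ]
cassette 0.74 [295.2 206.6] [ 0.588  -0.0304  0.06  ]
cassette 0.72 [293.2 133.2] [ 0.8127 -0.0228  0.06  ]
cassette 0.7 [225.6 235.2] [0.501  0.1724 0.06  ]
cassette 0.69 [312.5 290.4] [ 0.3459 -0.0815  0.06  ]
catch_a_pad 0.6 [300.1 119.8] [ 0.8423 -0.0416  0.094 ]
catch_a_pad 0.57 [298.5 285.1] [ 0.3622 -0.0395  0.094 ]
catch_a_pad 0.54 [253.9 297.3] [0.3274 0.084  0.094 ]
catch_a_pad 0.53 [292.7 201.6] [ 0.5974 -0.0216  0.094 ]
turntable 0.94 [300.  208.7] [ 0.5904 -0.048   0.    ]
wide_filter 0.8 [192.6 260.4] [0.4271 0.2787 0.    ]
cup 0.91 [363.4 186.8] [ 0.6622 -0.2462  0.    ]
eyepiece 0.55 [195.5 190.
[... 1511 characters left out ...]
01  ]
{'clock': 0.6, 'joint_pos': array([ 1.15442530e+00,  3.13179863e-01,  4.60952453e-02,  1.30360339e+00,
       -2.84107911e-05,  1.43117643e+00]), 'qvel': array([-0.0005375 ,  0.00089261,  0.00153179,  0.0005166 , -0.00065553,
       -0.00055985]), 'tau': array([-4.77282920e-04, -4.80153430e+01,  2.98661935e+01,  3.92225347e-04,
       -5.18040838e-05, -6.62201472e-06]), 'tcp_pos': array([0.15715148, 0.55314516, 0.2313327 ]), 'orientation': array([2.85232185e-05, 1.37934389e-01, 9.90441367e-01, 4.81828184e-05]), 'wrist_force': array([ 0.06034315,  0.50613313, -0.25205775]), 'ft_torque': array([-0.03670106,  0.04620965, -0.01012962]), 'grip_force': 0.0, 'finger_gap': 0.08521123372583872}
```

```bash
cd pics; python3 -c "
import cv2
a=cv2.imread('top0.png')[90:320,110:450];cv2.imwrite('top0c.png',cv2.resize(a,(800,541),interpolation=cv2.INTER_CUBIC))
b=cv2.imread('scene0.png')[110:370,110:450];cv2.imwrite('scene0c.png',cv2.resize(b,(780,596),interpolation=cv2.INTER_CUBIC))"
```

```text
(no output)
```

View pics/top0c.png

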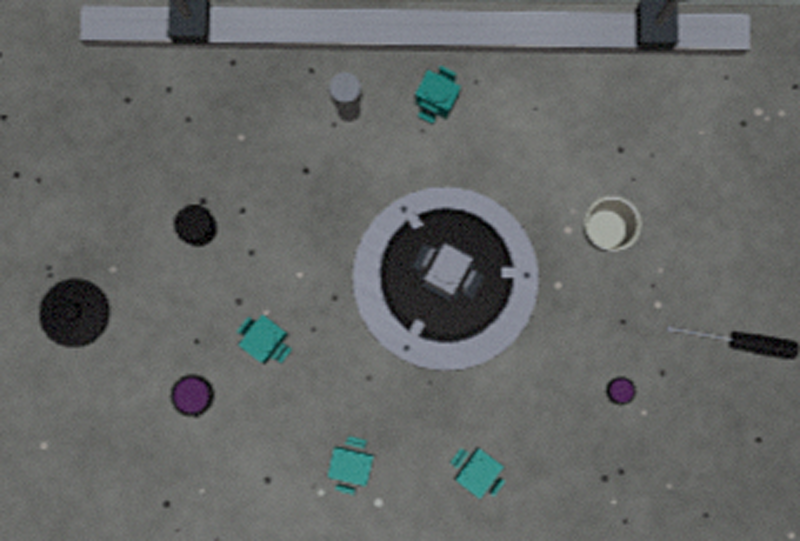

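View pics/scene0c.png

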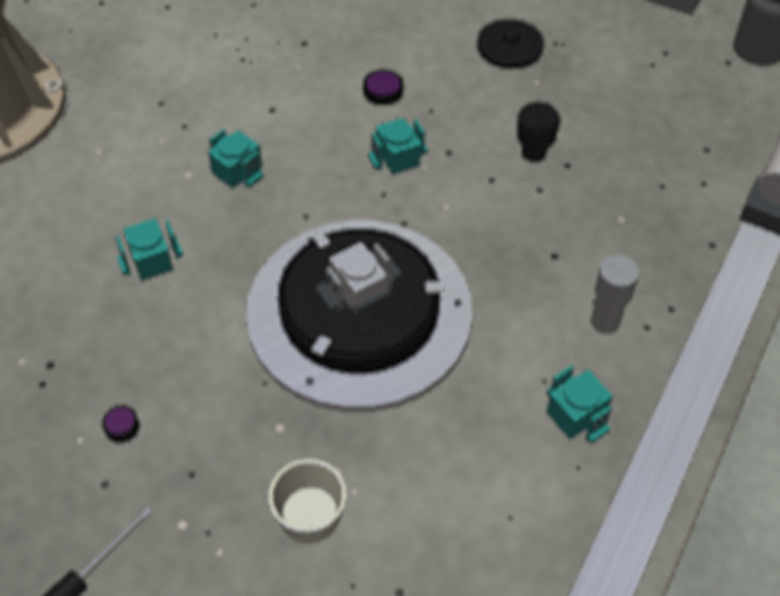

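Silver cassette in the turntable at top px ≈(301,204), catches running from upper-left to lower-right. The small purple filter is at top px ≈(374,256); the turquoise ones are decoys. Going near the cassette first for a close look.

Emit:
jog_arm(increments=[[[-0.161,-0.0855,0,0,0,0,0],[-0.161,-0.0855,0,0,0,0,0],[-0.161,-0.0855,0,0,0,0,0],[-0.161,-0.0855,0,0,0,0,0],[-0.161,-0.0855,0,0,0,0,0],[-0.161,-0.0855,0,0,0,0,0],[-0.161,-0.0855,0,0,0,0,0],[-0.161,-0.0855,0,0,0,0,0],[-0.116,-0.157,0,0,0,0,0],[-0.116,-0.157,0,0,0,0,0],[-0.116,-0.157,0,0,0,0,0],[-0.116,-0.157,0,0,0,0,0],[-0.116,-0.157,0,0,0,0,0],[-0.116,-0.157,0,0,0,0,0],[-0.116,-0.157,0,0,0,0,0],[0,0,0,0,0,0,0],[0,0,0,0,0,0,0]]])

```text
clock: 2.9
tcp_pos: [0.5404, -0.0203, 0.2309]
orientation: [-0.0, 0.139, 0.99, 0.0]
wrist_force: [-0.0, 0.4, -0.2]
finger_gap: 0.0852
grip_force: 0.0
```

```bash
python3 - <<'E'
from h import *
st,c=snap('wrist','w1.png'); print({k:v for k,v in c.items() if k!='pixels'},st['tcp_pos'],st['orientation'],st['joint_pos'],st['clock'])
for t,z in [('filter',0.0),('seat',.106),('cassette',.06),('catch_a_pad',.094),('catch_b_pad',.094),('turntable',0)]:
    for r in spotter.landmark_of(t,'wrist')[:4]:
        print(t,round(r['conf'],2),np.round(r['uv'],1),np.round(at(c,r['uv'],z,st),4))
E
```

```text
{'fx': 325.19226210127806, 'fy': 325.19226210127806, 'cx': 281.8786703096412, 'cy': 206.32248903378888, 'mount': array([[ 9.60855041e-04, -9.61351467e-01, -2.75322419e-01,
         7.05786074e-02],
       [ 9.99998383e-01,  1.34229748e-03, -1.19701897e-03,
         2.75774901e-04],
       [ 1.52032053e-03, -2.75320824e-01,  9.61351202e-01,
        -1.42876370e-01],
       [ 0.00000000e+00,  0.00000000e+00,  0.00000000e+00,
         1.00000000e+00]])} [ 0.54044039 -0.0203155   0.23094073] [-3.44670615e-04  1.39394644e-01  9.90236823e-01  2.21236458e-04] [-1.86270862e-01  2.47333853e-01 -4.37968904e-02  1.28037471e+00
  4.10007968e-04  9.34291432e-02] 2.9
filter 0.73 [ 82.4 165. ] [ 0.4477 -0.2692  0.    ]
seat 0.81 [163.9  23. ] [ 0.3625 -0.0739  0.106 ]
seat 0.79 [458.2 104.4] [0.4983 0.1561 0.106 ]
seat 0.58 [267.9 260.8] [ 0.5923 -0.0484  0.106 ]
seat 0.25 [484.7  42.4] [0.4456 0.2031 0.106 ]
cassette 0.83 [271.9 239.1] [ 0.59   -0.0453  0.06  ]
cassette 0.79 [178.6  35.4] [ 0.3629 -0.0752  0.06  ]
cassette 0.68 [437.7 102.8] [0.4966 0.1584 0.06  ]
catch_a_pad 0.86 [304.9 258.2] [ 0.6047 -0.016   0.094 ]
catch_a_pad 0.8 [198.1  32.8] [ 0.3791 -0.0497  0.094 ]
catch_a_pad 0.78 [432.6  93.8] [0.4849 0.1379 0.094 ]
catch_a_pad 0.72 [504.9 196.7] [0.6041 0.2065 0.094 ]
catch_b_pad 0.87 [320.3  16.8] [0.3964 0.0551 0.094 ]
catch_b_pad 0.79 [240.2 245.8] [ 0.5758 -0.0711  0.094 ]
catch_b_pad 0.6 [472.4 118.8] [0.5159 0.1764 0.094 ]
catch_b_pad 0.49 [147.2  20. ] [ 0.3478 -0.0918  0.094 ]
```

View pics/w1.png

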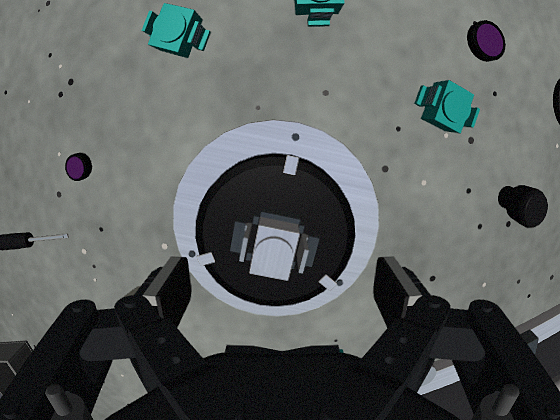

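Cassette (px 273,245 in the wrist picture) comes out at about (0.591,-0.045), with its y axis at ≈62°. The filter at px (78,166) lies at about (0.446,-0.270). Moving over the filter and turning to 62°.

Emit:
jog_arm(increments=[[[0.0143,-0.178,0.0873,0,0,0,0],[0.0143,-0.178,0.0873,0,0,0,0],[0.0143,-0.178,0.0873,0,0,0,0],[0.0143,-0.178,0.0873,0,0,0,0],[0.0143,-0.178,0.0873,0,0,0,0],[0.0143,-0.178,0.0873,0,0,0,0],[0,0,0,0,0,0.0325,0],[0,0,0,0,0,0.0325,0],[0,0,0,0,0,0,0],[0,0,0,0,0,0,0]]])

```text
clock: 4.25
tcp_pos: [0.4471, -0.2697, 0.1005]
orientation: [0.0, 0.237, 0.972, -0.0]
wrist_force: [0.7, -0.6, 0.2]
finger_gap: 0.0855
grip_force: 0.0
```

```bash
cat >> h.py <<'E'
def disc(target,z,near):
    # centre of a disc's top face by fitting an ellipse to the purple glass
    st,c=snap('wrist'); best=None
    hsv=cv2.cvtColor(c['pixels'],cv2.COLOR_RGB2HSV)
    m=((hsv[...,0]>130)&(hsv[...,0]<165)&(hsv[...,1]>80)).astype(np.uint8)
    n,l,s,ce=cv2.connectedComponentsWithStats(m)
    for i in range(1,n):
        if s[i,4]<60: continue
        p=at(c,ce[i],z,st)
        cs=max(cv2.findContours((l==i).astype(np.uint8),cv2.RETR_EXTERNAL,cv2.CHAIN_APPROX_NONE)[0],key=len)[:,0,:]
        W=np.array([at(c,q,z,st)[:2] for q in cs.astype(float)],np.float32)
        (x,y),r=cv2.minEnclosingCircle(W)
        print('glass',np.round(ce[i],1),'enclosing',np.round([x,y,r],4),'centroid',np.round(p,4),s[i,4])
    return st,c
def totool(st,p):
    return q2R(st['orientation']).T@(np.array(p)-np.array(st['tcp_pos']))
E
python3 - <<'E'
from h import *
st,c=disc('filter',.016,None); cv2.imwrite('pics/w2.png',c['pixels'][:,:,::-1])
print(st['tcp_pos'],st['orientation'],q2R(st['orientation']).round(4))
for t,z in [('filter',0.0)]:
    for r in spotter.landmark_of(t,'wrist')[:2]+spotter.cut_out(t,'wrist')[:1]:
        p=at(c,r['uv'],z,st);print(t,round(r['conf'],2),np.round(r['uv'],1),np.round(p,4),totool(st,p).round(4))
E
```

```text
glass [281.4 214. ] enclosing [ 0.4482 -0.2705  0.0162] centroid [ 0.4473 -0.2703  0.016 ] 1250
[ 0.4470628  -0.26965344  0.10054049] [ 1.86509948e-04  2.36582976e-01  9.71611269e-01 -5.46396760e-05] [[-8.881e-01  4.597e-01  3.000e-04]
 [ 4.597e-01  8.881e-01 -2.000e-04]
 [-4.000e-04 -0.000e+00 -1.000e+00]]
filter 0.7 [180.8 330.5] [ 0.5123 -0.4132  0.    ] [-0.1239 -0.0975  0.1006]
filter 0.64 [282.1 206.8] [ 0.4467 -0.2695  0.    ] [0.0004 0.     0.1005]
filter 0.6 [281.3 213.9] [ 0.4516 -0.2727  0.    ] [-0.0054 -0.0006  0.1005]
```

View pics/w2.png

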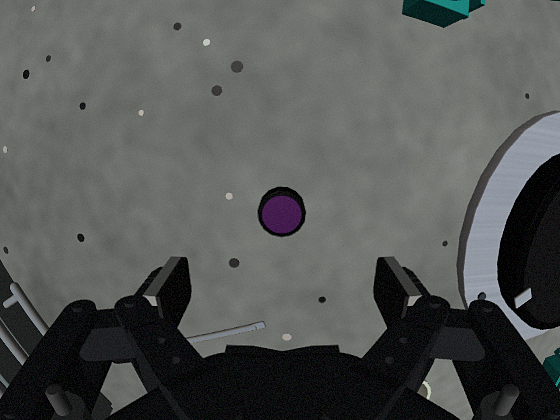

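The filter's glass is at px (282,214), which puts it under the TCP to within 1 mm, so I can go straight down and grip.

Emit:
jog_arm(increments=[[[0,0,0.13,0,0,0,0],[0,0,0.13,0,0,0,0],[0,0,0.09,0,0,0,0],[0,0,0.04,0,0,0,0],[0,0,0,0,0,0,0],[0,0,0,0,0,0,100],[0,0,0,0,0,0,255],[0,0,0,0,0,0,255],[0,0,0,0,0,0,255],[0,0,0,0,0,0,255],[0,0,0,0,0,0,255],[0,0,0,0,0,0,255]]], force=30)

```text
clock: 5.6
tcp_pos: [0.4475, -0.2707, 0.0041]
orientation: [0.001, 0.238, 0.971, -0.0]
wrist_force: [-0.3, 0.3, 5.8]
finger_gap: 0.0342
grip_force: 29.5
```

Emit:
jog_arm(increments=[[[0,0,-0.1,0,0,0,255],[0,0,-0.2,0,0,0,255],[0,0,-0.2,0,0,0,255],[0,0,-0.2,0,0,0,255],[-0.016,0.177,0,0,0,0,255],[-0.016,0.177,0,0,0,0,255],[-0.016,0.177,0,0,0,0,255],[-0.016,0.177,0,0,0,0,255],[-0.016,0.177,0,0,0,0,255],[-0.016,0.177,0,0,0,0,255],[0,0,0,0,0,0,255],[0,0,0,0,0,0,255],[0,0,0,0,0,0,255]]])

```text
clock: 6.9
tcp_pos: [0.5903, -0.0464, 0.1778]
orientation: [-0.0, 0.238, 0.971, -0.0]
wrist_force: [1.2, -0.6, -0.3]
finger_gap: 0.0344
grip_force: 30.2
```

```bash
python3 - <<'E'
from h import *
st,c=disc('filter',.19,None); cv2.imwrite('pics/w3.png',c['pixels'][:,:,::-1])
print(st['tcp_pos'],st['wrist_force'],st['finger_gap'],q2R(st['orientation']).round(4))
for t,z in [('filter',st['tcp_pos'][2]-.004),('seat',.106),('cassette',.06),('catch_a_pad',.094),('catch_b_pad',.094),('turntable',0)]:
    for r in spotter.landmark_of(t,'wrist')[:4]:
        p=at(c,r['uv'],z,st);print(t,round(r['conf'],2),np.round(r['uv'],1),np.round(p,4),totool(st,p).round(4))
E
```

```text
glass [281.8 275. ] enclosing [ 0.59   -0.0459  0.0158] centroid [ 0.5895 -0.046   0.19  ] 2899
[ 0.59029168 -0.04641741  0.17778913] [ 1.21766088 -0.64171059 -0.26146107] 0.034423322895144146 [[-8.863e-01  4.632e-01 -6.000e-04]
 [ 4.632e-01  8.863e-01 -2.000e-04]
 [ 5.000e-04 -4.000e-04 -1.000e+00]]
filter 0.87 [282.3 261.2] [ 0.5903 -0.0462  0.1738] [0.     0.0002 0.004 ]
seat 0.94 [466.1  13. ] [0.5137 0.1458 0.106 ] [0.1569 0.1349 0.0718]
seat 0.78 [287.6 217.1] [ 0.5909 -0.0424  0.106 ] [0.0013 0.0038 0.0718]
seat 0.7 [388.3 371. ] [ 0.7709 -0.0281  0.106 ] [-0.1516  0.0999  0.0717]
cassette 0.96 [1.389e+02 1.000e-01] [ 0.3744 -0.0722  0.06  ] [ 0.1794 -0.1228  0.1179]
cassette 0.86 [380.2 347.9] [ 0.7818 -0.0281  0.06  ] [-0.1613  0.105   0.1177]
cassette 0.68 [440.9  16.8] [0.5064 0.1517 0.06  ] [0.1661 0.1368 0.1178]
cassette 0.67 [288.6 200. ] [ 0.5915 -0.041   0.06  ] [0.0013 0.0054 0.1178]
catch_a_pad 0.88 [433.7   2.3] [0.4967 0.1304 0.094 ] [0.1648 0.1134 0.0838]
catch_a_pad 0.77 [324.  208.8] [ 0.6011 -0.0175  0.094 ] [0.0038 0.0306 0.0838]
catch_b_pad 0.64 [245.4 208.7] [ 0.5745 -0.0684  0.094 ] [ 0.0038 -0.0268  0.0838]
catch_b_pad 0.51 [479.4  23.5] [0.5244 0.1628 0.094 ] [0.1553 0.1549 0.0838]
turntable 0.8 [283.1 186. ] [ 0.5906 -0.0456 -0.    ] [0.     0.0009 0.1778]
```

View pics/w3.png

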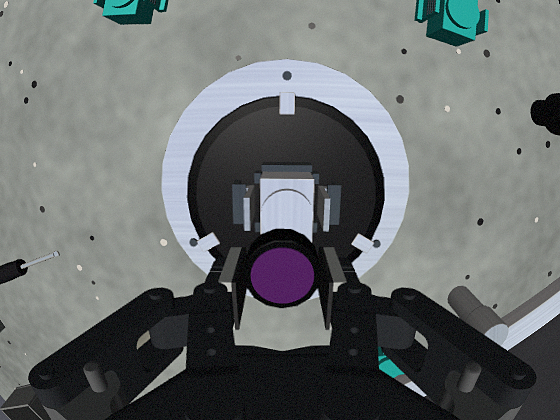

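Filter is held level at the TCP (px 282,275). The cassette is just behind it, mid-column ≈287 against the TCP's 282. I'll measure its edges on an enlarged crop.

```bash
python3 - <<'E'
import cv2
a=cv2.imread('pics/w3.png')[150:250,220:353];cv2.imwrite('pics/w3c.png',cv2.resize(a,(798,600),interpolation=cv2.INTER_CUBIC))
E
```

```text
(no output)
```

View pics/w3c.png

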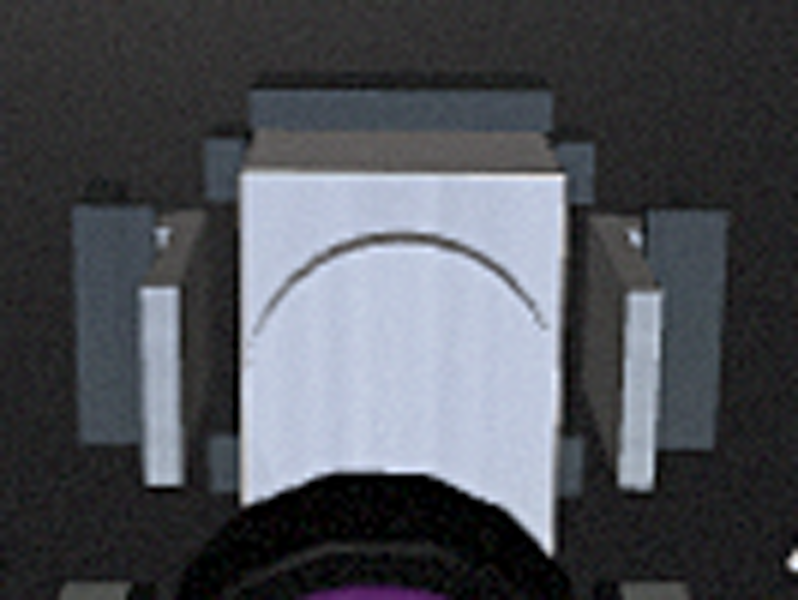

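```bash
python3 - <<'E'
from h import *
st=env.get_state(); c=cams.read_camera('wrist')
f=lambda u,v,z: totool(st,at(c,(220+u/6-.4,150+v/6-.4),z,st)).round(4)[:2]
P={k:f(*v) for k,v in dict(blkFL=(242,170,.1),blkFR=(566,172,.1),cLf=(140,287,.104),cLn=(147,487,.104),cRf=(663,290,.104),cRn=(654,490,.104),arc=(402,241,.106)).items()}
for k,v in P.items(): print(k,v)
m=sum(P[k] for k in ['cLf','cLn','cRf','cRn'])/4; print('catch mid',m,'blk',(P['blkFL']+P['blkFR'])/2-[.025,0],'seat',P['arc']-[.018,0])
for a,b in [('cLf','cRf'),('cLn','cRn'),('blkFL','blkFR')]:
    d=P[b]-P[a]; print(np.linalg.norm(d),np.degrees(np.arctan2(-d[0],d[1])))
E
```

```text
blkFL [ 0.0277 -0.0154]
blkFR [0.0276 0.0221]
cLf [ 0.0148 -0.0271]
cLn [-0.0097 -0.0271]
cRf [0.0145 0.0333]
cRn [-0.0101  0.0333]
arc [0.0207 0.0031]
catch mid [0.002375 0.0031  ] blk [0.00265 0.00335] seat [0.0027 0.0031]
0.06040074502851766 0.28457934615061586
0.060401324488789154 0.3794367014189785
0.0375001333330963 0.15278838320384885
```

Emit:
jog_arm(increments=[[[0.0085,0.0124,0,0,0,0,255],[0,0,0.1,0,0,0,255],[0,0,0.1,0,0,0,255],[0,0,0.05,0,0,0,255],[0,0,0.01,0,0,0,255],[0,0,0.004,0,0,0,255],[0,0,0,0,0,0,255],[0,0,0,0,0,0,255],[0,0,0,0,0,0,255]]])

```text
clock: 8.2
tcp_pos: [0.591, -0.0422, 0.1128]
orientation: [0.001, 0.238, 0.971, 0.0]
wrist_force: [-0.2, -0.2, -0.2]
finger_gap: 0.0342
grip_force: 30.2
```

Emit:
jog_arm(increments=[[[0,0,0.004,0,0,0,255],[0,0,0,0,0,0,255],[0,0,0,0,0,0,255]]])

```text
clock: 8.5
tcp_pos: [0.5904, -0.0421, 0.1109]
orientation: [0.0, 0.238, 0.971, 0.0]
wrist_force: [-0.1, -0.8, -0.4]
finger_gap: 0.0339
grip_force: 30.2
```

Emit:
jog_arm(increments=[[[0,0,0.004,0,0,0,255],[0,0,0,0,0,0,255],[0,0,0,0,0,0,255]]])

```text
clock: 8.8
tcp_pos: [0.5905, -0.0421, 0.1101]
orientation: [0.0, 0.238, 0.971, 0.0]
wrist_force: [-0.6, -0.4, 3.0]
finger_gap: 0.0347
grip_force: 30.5
```

Emit:
jog_arm(increments=[[[0,0,0.002,0,0,0,255],[0,0,0,0,0,0,255],[0,0,0,0,0,0,255]]])

```text
clock: 9.1
tcp_pos: [0.5906, -0.0421, 0.1101]
orientation: [0.0, 0.238, 0.971, 0.0]
wrist_force: [-2.2, 1.3, 5.4]
finger_gap: 0.034
grip_force: 30.7
```

Emit:
jog_arm(increments=[[[0,0,0.002,0,0,0,255],[0,0,0,0,0,0,255],[0,0,0,0,0,0,255]]])

```text
clock: 9.4
tcp_pos: [0.5906, -0.0421, 0.1101]
orientation: [0.001, 0.238, 0.971, -0.0]
wrist_force: [-2.2, 1.2, 8.7]
finger_gap: 0.0342
grip_force: 31.0
```

Contact at TCP z 0.110, as expected. Taking off the preload, then opening gradually and rising.

Emit:
jog_arm(increments=[[[0,0,-0.003,0,0,0,255],[0,0,0,0,0,0,255],[0,0,0,0,0,0,150],[0,0,0,0,0,0,140],[0,0,0,0,0,0,130],[0,0,0,0,0,0,115],[0,0,0,0,0,0,60],[0,0,0,0,0,0,0],[0,0,0,0,0,0,0],[0,0,0,0,0,0,0],[0,0,-0.1,0,0,0,0],[0,0,-0.16,0,0,0,0],[0,0,0,0,0,0,0],[0,0,0,0,0,0,0],[0,0,0,0,0,0,0]]])

```text
clock: 10.9
tcp_pos: [0.5899, -0.042, 0.1737]
orientation: [-0.001, 0.238, 0.971, 0.0]
wrist_force: [0.8, 0.3, -0.4]
finger_gap: 0.0857
grip_force: 0.0
```

```bash
python3 - <<'E'
from h import *
st,c=disc('filter',.122,None); a=c['pixels'][:,:,::-1]; cv2.imwrite('pics/w4.png',a)
cv2.imwrite('pics/w4c.png',cv2.resize(a[150:250,220:353],(798,600),interpolation=cv2.INTER_CUBIC))
print(st['tcp_pos'],q2R(st['orientation']).round(4))
for t,z in [('filter',.106),('seat',.106),('catch_a_pad',.094),('catch_b_pad',.094)]:
    for r in spotter.landmark_of(t,'wrist')[:4]:
        p=at(c,r['uv'],z,st);print(t,round(r['conf'],2),np.round(r['uv'],1),np.round(p,4),totool(st,p).round(4))
E
```

```text
glass [282.3 229.4] enclosing [ 0.5912 -0.0417  0.016 ] centroid [ 0.5903 -0.042   0.122 ] 1626
[ 0.5898856  -0.04198673  0.17374292] [[-8.865e-01  4.627e-01 -1.200e-03]
 [ 4.627e-01  8.865e-01  3.000e-04]
 [ 1.200e-03 -3.000e-04 -1.000e+00]]
filter 0.88 [282.3 218.6] [ 0.5885 -0.0411  0.106 ] [0.0015 0.0002 0.0677]
seat 0.94 [465.1  11.4] [0.5121 0.1471 0.106 ] [0.1564 0.1317 0.0679]
catch_a_pad 0.59 [433.6   4.8] [0.4985 0.1312 0.094 ] [0.161  0.1113 0.0799]
catch_a_pad 0.58 [321.4 215.1] [ 0.6027 -0.0167  0.094 ] [0.0002 0.0284 0.0797]
catch_a_pad 0.44 [539.7 113.6] [0.6123 0.1944 0.094 ] [0.0894 0.2199 0.0798]
catch_b_pad 0.79 [239.6 215.5] [ 0.5757 -0.0692  0.094 ] [-0.0002 -0.0307  0.0798]
catch_b_pad 0.62 [389.2 350.2] [ 0.7521 -0.0148  0.094 ] [-0.1313  0.0992  0.0796]
catch_b_pad 0.6 [482.2  24.8] [0.5256 0.1664 0.094 ] [0.1533 0.155  0.0799]
catch_b_pad 0.35 [280.4 187.5] [ 0.571  -0.0335  0.094 ] [ 0.0205 -0.0012  0.0798]
```

View pics/w4c.png

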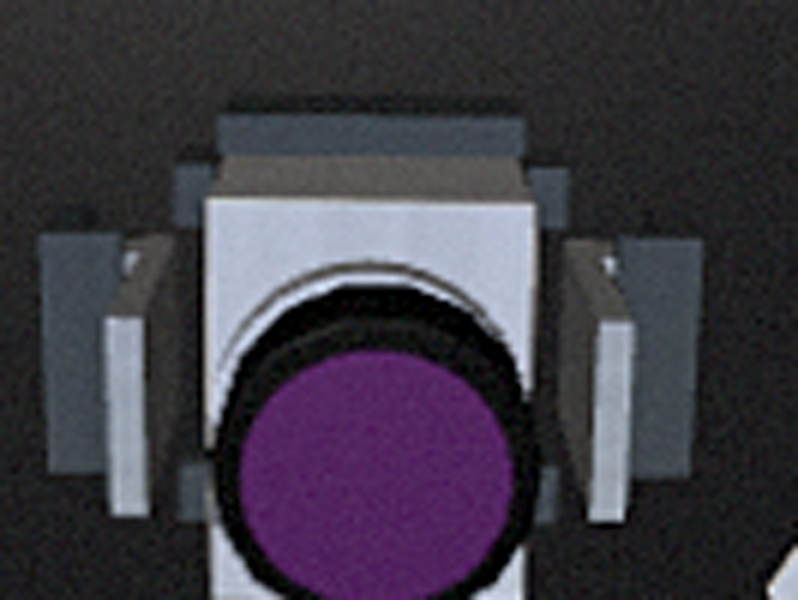

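```bash
python3 - <<'E'
from h import *
st=env.get_state(); c=cams.read_camera('wrist')
f=lambda u,v,z: totool(st,at(c,(220+u/6-.4,150+v/6-.4),z,st)).round(4)[:2]
P={k:f(*v) for k,v in dict(blkFL=(206,199,.1),blkFR=(536,203,.1),cLf=(106,318,.104),cLn=(112,516,.104),cRf=(634,320,.104),cRn=(626,522,.104),arc=(370,271,.106),filtarc=(378,285,.106),glassL=(240,470,.122),glassR=(515,470,.122),bodyL=(213,440,.122),bodyR=(540,440,.122)).items()}
for k,v in P.items(): print(k,v)
m=sum(P[k] for k in ['cLf','cLn','cRf','cRn'])/4; print('catch mid',m,'blk',(P['blkFL']+P['blkFR'])/2-[.025,0],'seat',P['arc']-[.018,0],'filt',P['filtarc']-[.018,0])
for a,b in [('cLf','cRf'),('cLn','cRn'),('blkFL','blkFR')]:
    d=P[b]-P[a]; print(np.linalg.norm(d),np.degrees(np.arctan2(-d[0],d[1])))
E
```

```text
blkFL [ 0.0252 -0.0192]
blkFR [0.0248 0.0183]
cLf [ 0.0123 -0.0306]
cLn [-0.0118 -0.0308]
cRf [0.0121 0.0294]
cRn [-0.0124  0.0295]
arc [ 0.0183 -0.0005]
filtarc [0.0167 0.0003]
glassL [ 0.0005 -0.0143]
glassR [0.0006 0.0149]
bodyL [ 0.0039 -0.0171]
bodyR [0.0039 0.0175]
catch mid [ 5.00e-05 -6.25e-04] blk [ 0.      -0.00045] seat [ 0.0003 -0.0005] filt [-0.0013  0.0003]
0.06000033333240741 0.19098522435968796
0.060302985000744366 0.5700884449988862
0.0375021332726553 0.6111318044365216
```

Filter sits flat on the seat, about 1.5 mm off centre, within the limit. The gripper is centred to 0.6 mm. Going down to pinch.

Emit:
jog_arm(increments=[[[0,-0.002,0.1,0,0,0,0],[0,0,0.12,0,0,0,0],[0,0,0.1,0,0,0,0],[0,0,0.05,0,0,0,0],[0,0,0.017,0,0,0,0],[0,0,0,0,0,0,0],[0,0,0,0,0,0,0]]])

```text
clock: 11.9
tcp_pos: [0.5912, -0.0427, 0.0791]
orientation: [0.001, 0.238, 0.971, 0.0]
wrist_force: [-0.1, 0.3, -0.6]
finger_gap: 0.0855
grip_force: 0.0
```

Emit:
jog_arm(increments=[[[0,0,0,0,0,0,40],[0,0,0,0,0,0,60],[0,0,0,0,0,0,75],[0,0,0,0,0,0,85],[0,0,0,0,0,0,95],[0,0,0,0,0,0,105],[0,0,0,0,0,0,115],[0,0,0,0,0,0,130],[0,0,0,0,0,0,255],[0,0,0,0,0,0,255],[0,0,0,0,0,0,255],[0,0,0,0,0,0,255],[0,0,0,0,0,0,255]]], force=45)

```text
clock: 13.2
tcp_pos: [0.5909, -0.0429, 0.0808]
orientation: [0.002, 0.238, 0.971, -0.0]
wrist_force: [-4.7, -0.9, 15.7]
finger_gap: 0.0456
grip_force: 45.2
```

```bash
python3 - <<'E'
from h import *
st,c=disc('filter',.122,None); a=c['pixels'][:,:,::-1]
cv2.imwrite('pics/w5c.png',cv2.resize(a[120:340,150:420],(736,600),interpolation=cv2.INTER_CUBIC))
print(st)
E
```

```text
glass [284.1 309.8] enclosing [ 0.5909 -0.0419  0.0154] centroid [ 0.5899 -0.0414  0.122 ] 3987
{'clock': 13.2, 'joint_pos': array([-2.07664891e-01,  4.28340434e-01, -1.66390150e-01,  9.72962749e-01,
       -5.55719414e-04,  2.73448065e-01]), 'qvel': array([-3.63313597e-04,  8.95887630e-05,  1.60767335e-03, -2.02127857e-03,
        3.03924185e-04, -1.99238135e-03]), 'tau': array([ 3.37617639e-01, -4.29466796e+01,  2.41265506e+01, -2.11214103e+00,
        3.64359180e-01, -1.70343131e-02]), 'tcp_pos': array([ 0.59091916, -0.04292207,  0.08077546]), 'orientation': array([ 1.55979430e-03,  2.38243240e-01,  9.71204239e-01, -2.26687119e-04]), 'wrist_force': array([-4.65728011, -0.94312332, 15.72576091]), 'ft_torque': array([-0.08200491,  1.00301329, -0.01885369]), 'grip_force': 45.1913720369339, 'finger_gap': 0.04562103577476598}
```

View pics/w5c.png

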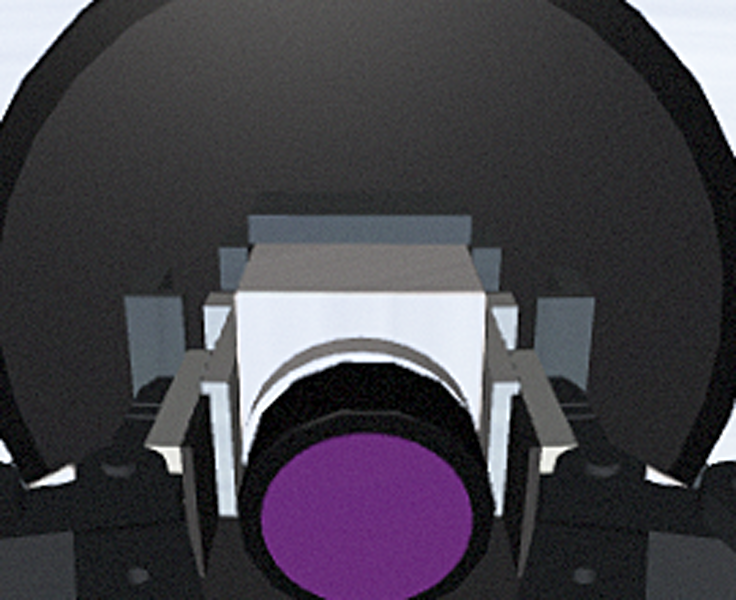

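Both catches are pressed in (gap 45.6 mm reads ~2 mm low, as it did on the filter, so fully pressed), and the filter is clear of the fingers. Lifting level.

Emit:
jog_arm(increments=[[[0,0,-0.01,0,0,0,255],[0,0,-0.01,0,0,0,255],[0,0,-0.02,0,0,0,255],[0,0,-0.03,0,0,0,255],[0,0,-0.04,0,0,0,255],[0,0,-0.05,0,0,0,255],[0,0,-0.06,0,0,0,255],[0,0,-0.06,0,0,0,255],[0,0,-0.05,0,0,0,255],[0,0,-0.04,0,0,0,255],[0,0,-0.02,0,0,0,255],[0,0,-0.01,0,0,0,255],[0,0,0,0,0,0,255],[0,0,0,0,0,0,255],[0,0,0,0,0,0,255],[0,0,0,0,0,0,255]]])

```text
clock: 14.85
tcp_pos: [0.5899, -0.0425, 0.1773]
orientation: [-0.001, 0.238, 0.971, 0.0]
wrist_force: [0.2, -0.1, -2.6]
finger_gap: 0.045
grip_force: 46.7
```

```bash
python3 - <<'E'
from h import *
st,c=disc('filter',.222,None); a=c['pixels'][:,:,::-1]
_,s=snap('scene')
b=s['pixels'][:,:,::-1][140:290,190:350]
cv2.imwrite('pics/w6c.png',np.hstack([cv2.resize(a[120:340,150:420],(400,326)),cv2.resize(b,(348,326),interpolation=cv2.INTER_CUBIC)]))
print(st)
E
```

```text
glass [284.2 309.5] enclosing [ 0.5867 -0.0403  0.0153] centroid [ 0.5868 -0.0399  0.222 ] 3949
{'clock': 14.85, 'joint_pos': array([-2.07621495e-01,  3.65512861e-01, -1.25215412e-02,  1.19377796e+00,
        1.05843570e-04,  2.73453499e-01]), 'qvel': array([0.00151975, 0.0014946 , 0.00284103, 0.00064872, 0.00044726,
       0.00033653]), 'tau': array([ 3.09489049e-03, -5.15837932e+01,  3.00945818e+01,  1.28587702e-02,
        7.55436922e-04,  2.49585601e-04]), 'tcp_pos': array([ 0.58989909, -0.04247819,  0.17727846]), 'orientation': array([-5.09484004e-04,  2.38224679e-01,  9.71209937e-01,  3.61742250e-05]), 'wrist_force': array([ 0.1558658 , -0.08421747, -2.63329667]), 'ft_torque': array([ 0.00322264, -0.05045829, -0.02019838]), 'grip_force': 46.68658912181854, 'finger_gap': 0.04495277006199349}
```

View pics/w6c.png

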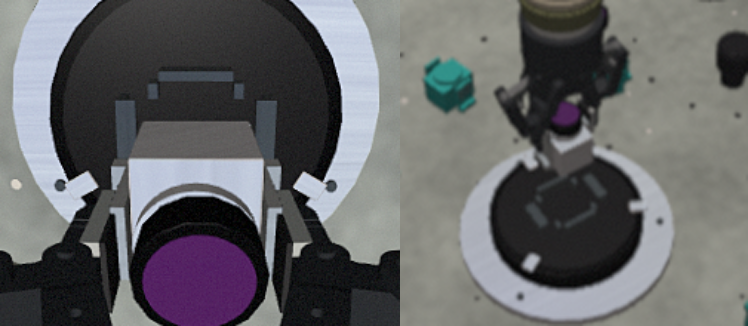

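The cassette is clear of the dock and level. Its filter is still on the seat (px 284,310, the same place in the hand as before the lift), and the wrist carries −2.6 N. Handing in.

```bash
python3 -c "
from h import *
print(ticket.hand_in())"
```

```text
the job is handed in; nothing more can be done
None
```

I handed the job in with the cassette held still and level about 10 cm above its dock, both catches pinched and the filter cell on its seat about 1.5 mm off centre; no verdict came back.

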